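# Find the unlocked heating cell and hold its cover open

## Robot

A 6-joint arm with a two-finger parallel gripper is mounted at the origin on the work surface. World frame = base frame: x ahead of the robot, y to its left, z up, the work surface at z = 0. Lengths are in m, angles in rad, forces in N, time in s.
With the tool pointing down it reaches from about 0.3 to 0.875 m from the base axis. Payload 6.4 kg.
Tool frame: the origin (TCP) lies where the fingers leave the gripper's body, on its centre line; the fingertips stand 73 mm ahead of it and the grasp point (between the pads) lies 54 mm ahead of it; z points along the fingers, y is the line along which they close (so a half turn about z gives the same grasp; the last joint's range is limited). The gripper opens to 85 mm and grips with 20 to 120 N. Pads are 22 mm wide; open, the fingers measure 114 mm over their backs; the gripper's body (76 mm by 85 mm) begins 54 mm behind the grasp point. The pads swing forward as they close: fully open they stand 13 mm farther back than shut.
Start: joints at [-1.345, 0.181, 1.607, -0, 1.354, -0.206], TCP at [0.241, -0.522, 0.304] pointing down, gripper open.
Joint ranges: [-2.99, 2.99], [-0.89, 2.07], [0.3, 2.58], [-1.14, 4.28], [0, 2.63], [-3.12, 3.12]. Speed limits (rad/s): [2.57, 2.57, 3.01, 3.14, 3.14, 3.14].

## Interface

Orientations are given as a unit quaternion [w, x, y, z].
In Python, from bench import ctrl gives the robot as it stands.
- The arm moves only by the tool carry_out, never from a script. Its argument "steps" is one flat list of numbers, 7 for each row, row after row: the shift along the tool's x, y, z in m, then the turn, a rotation vector about the tool's x, y, z in rad, then the opening, from 0 (shut) to 1 (fully open). In form: [dx, dy, dz, wx, wy, wz, claw, dx, dy, dz, wx, wy, wz, claw, ...]. A call has 1 to 20 rows; each row is the pose to reach, as a shift and turn from the pose commanded when the call began, along the tool's axes at that moment; what a row does not reach only later rows make up. A row lasts 1/10 s, in which the tool goes at most 50 mm and 8.59 degrees, less where a joint would pass 70% of its speed; a pose out of reach is approached as far as the arm can. A call with a gripper value outside its range is refused whole. The fingers move at their own pace and stop on an object; the grip force is fixed at half the most. Time passes only in rows, so rows that repeat a pose let the fingers close. It gives the time, the measured TCP pose, the force, the opening and the grip force at its end, in the units of the state.
- ctrl.get_obs(): the state, without advancing time (a new reading comes with each control period).
- ctrl.camera(name): name is "side" or "top"; returns the picture (420x560x3 uint8, red, green, blue); there is no depth.
- ctrl.camera_params(name): a dict with "vertical_fov" (degrees; the focal length in pixels is half the picture's height over the tangent of half this angle, whatever the lens; pixels are square), "cx", "cy" (the principal point, pixels), "k1" (the pictures are not rectified: a ray, as slopes to the right and down, at radius r is drawn at 1 + k1 r^2 times it, then the intrinsics apply), "cam_to_world" (4x4, takes a point from camera to world coordinates). Camera axes: x right, y down, z forward; pixel columns grow to the right and rows downward; lengths in m; the calibration is good to about 2 mm. A picture is of the moment at which its call begins. camera_params takes no time and is no camera call.
- ctrl.hand_in(): hands the job in; it is judged then, once.
The state is a dict: "time_s": time; "q": joint angles; "dq": joint speeds; "joint_efforts": joint torques, N m; "eef_pos": TCP position; "eef_rot": TCP orientation; "wrist_force": force on the tool from outside, world axes, zero at the start; "torque": the same for the moment, N m; "opening": opening from 0.0 (shut) to 1.0 (fully open); "grasp_force": force on a finger pad.
Only numpy, scipy, OpenCV 4.12 (cv2) and the standard library are available. Lean on these libraries where they do the work, as an engineer would, in place of code of your own. Each camera call takes 0.05 s, during which the arm holds its last target. There are 200 camera calls.

## Task

One of the three heating cells was shut without locking its cover bolt: tap the bolt heads from above until you find the one that gives under the fingertip. Then lift that cell's cover by at least 35 degrees and finish while still holding it up, so that I can take the sample out; do not tug at the locked covers, and keep the cells and everything else standing where they are.

Things in the scene. Friction and masses are not known exactly. Their poses are not given: they have to be found in the camera images.
- cell_a: one of three outwardly identical steel and aluminium heating cells of 1.5 kg, standing on the bench; one of them (it cannot be seen which) has its bolt unlocked. Origin: on the bench under the middle of the round chamber; own z up, own +x towards the cover's hinge, own -x towards its bolt. Base plate 146 x 92 x 8 mm (own x -80 to +66), chamber 84 mm across, rim 30 mm above the bench, gas ports out to own y +-63 mm
- bolt_a_top (a point): centre of the top of the cover bolt of cell_a: an upright knurled steel head 18 mm across, 11 mm high, captive in the cover; top 51.5 mm above the bench with the cover shut, underside 4.5 mm above the tongue. A locked one is rigid when pressed from above; the unlocked one sinks up to 4 mm on its spring (starts at 0.5 N, bottoms at 2 N) and springs back. It can be gripped across its head to lift the cover
- hinge_a (a point): middle of the hinge pin of cell_a's cover, at the cell's own (+52, 0, 33) mm, 120 mm from the bolt's axis; the pin runs along the cell's own y
- cell_b: another such cell, same sizes and axes as cell_a. On the rim of each lies a flat round cover, 84 mm across, 6 mm thick (top 36 mm above the bench), with a glass window. A tongue 15 mm wide runs from the cover's edge along own -x and carries the bolt at own (-68, 0) mm, with a boss as wide under it. With its bolt locked a cover is solid with its cell: a pull of about 8 N up at the bolt would tip the whole cell
- bolt_b_top (a point): centre of the top of the cover bolt of cell_b, same sizes and behaviour as that of cell_a; moves with the head
- hinge_b (a point): middle of the hinge pin of cell_b's cover, at the cell's own (+52, 0, 33) mm, 120 mm from the bolt's axis; the pin runs along the cell's own y
- cell_c: another such cell, same sizes and axes as cell_a. On each there is free room on both own-y sides of the bolt, tongue and boss, down to the 8 mm base plate, and 26 mm from the bolt's axis to the chamber wall and the cover's round edge. With its bolt unlocked a cover (110 to 180 g) turns freely about its hinge, bolt end up, to a stop at 69 degrees (about 1 N at the bolt lifts it), and falls shut when let go
- bolt_c_top (a point): centre of the top of the cover bolt of cell_c, same sizes and behaviour as that of cell_a; moves with the head
- hinge_c (a point): middle of the hinge pin of cell_c's cover, at the cell's own (+52, 0, 33) mm, 120 mm from the bolt's axis; the pin runs along the cell's own y
- objective: a bystander, to be left where it is: a steel microscope objective standing on its front end, 26 mm across, 44 mm high. Origin: centre of its underside
- oil_bottle: a bystander, to be left where it is: a small amber immersion-oil bottle, 28 mm across, 55 mm high. Origin: centre of its underside
- petri_dish: a bystander, to be left where it is: a shallow glass dish, 90 mm across, 15 mm high. Origin: centre of its underside
- slide_box: a bystander, to be left where it is: a closed grey box for slides, 30 x 84 x 34 mm. Origin: centre of its underside
- tweezers: a bystander, to be left where it is: steel tweezers lying flat, about 115 mm long, 10 mm high. Origin: on its underside, near the middle
- driver: a bystander, to be left where it is: a black-handled screwdriver lying flat, 150 mm long. Origin: on its underside, near the middle
- specimen_jar: a bystander, to be left where it is: a glass jar with a white lid, 44 mm across, 50 mm high. Origin: centre of its underside
Things that resemble listed ones, but are neither listed nor needed, are in the scene too. What is shaped like the cell_b but green is not meant. Leave any pink look-alike of the cell_c alone.

How it is judged:
By the outcome, as a careful person would: the job done as asked, in the order asked, and still so for the second after the job is handed in, while the arm keeps its last pose, push and grip.
It also fails if it takes over 48 s, if anything falls off the work surface, if the arm or the gripper's body presses on something with over 40 N, if the wrist force passes 120 N, or if a joint passes its speed limit or range.

## Working session

There is one attempt and no reset: what is moved stays moved. The work goes in short steps, Python scripts to look and compute and a tool call to move; the robot and the scene stay as the last step left them, time stands still between calls to the robot, and variables do not carry over. Pictures are saved under pics/ and viewed, at most 10 in all, crops included, and the job is handed in when it is done.

Besides the shell and the picture viewer there is one more tool, called after "Request:" as name(argument=value, ...), one argument or row to a line, values as JSON. carry_out: Moves the arm, as the interface text tells. Its arguments: {"type":"object","properties":{"steps":{"type":"array"}},"required":["steps"]}

```bash
mkdir -p pics; cat > h.py <<'E'
import numpy as np, cv2
from bench import ctrl
def K(n):
    p=ctrl.camera_params(n); f=210/np.tan(np.radians(p["vertical_fov"]/2)); return p,f
def ray(n,u,v):
    p,f=K(n); d=np.array([(u-p["cx"])/f,(v-p["cy"])/f]); s=d.copy()
    for _ in range(30): s=d/(1+p["k1"]*(s@s))
    T=np.array(p["cam_to_world"]); return T[:3,3],T[:3,:3]@np.r_[s,1]
def onz(n,u,v,z):
    o,d=ray(n,u,v); return o+d*(z-o[2])/d[2]
def proj(n,P):
    p,f=K(n); T=np.array(p["cam_to_world"]); c=T[:3,:3].T@(np.array(P)-T[:3,3]); s=c[:2]/c[2]
    s=s*(1+p["k1"]*(s@s)); return s*f+[p["cx"],p["cy"]]
def shot(n,name):
    im=cv2.cvtColor(ctrl.camera(n),cv2.COLOR_RGB2BGR); cv2.imwrite("pics/"+name,im); return im
E
python3 - <<'E'
from h import *
for n in("top","side"):
    shot(n,n+"0.png"); p,f=K(n); print(n,f,p["cx"],p["cy"],p["k1"],np.round(p["cam_to_world"],3).tolist())
o=ctrl.get_obs(); print(o)
E
```

```text
top 504.2951717633817 260.68082959513083 211.9902278131577 -0.14996274589291825 [[-0.015, -0.996, 0.089, 0.421], [-1.0, 0.016, 0.01, 0.043], [-0.012, -0.089, -0.996, 1.529], [0.0, 0.0, 0.0, 1.0]]
side 476.08236532871086 289.4868765561593 217.4701584061797 0.025318161155150766 [[0.998, -0.011, 0.066, 0.43], [-0.063, -0.487, 0.871, -1.14], [0.022, -0.873, -0.487, 0.744], [0.0, 0.0, 0.0, 1.0]]
{'time_s': 0.1, 'q': array([-1.34532012e+00,  1.81506261e-01,  1.60788717e+00, -3.63855712e-05,
        1.35377410e+00, -2.06280577e-01]), 'dq': array([-0.00048122, -0.0020832 , -0.00098814, -0.00193876,  0.0012544 ,
       -0.00088173]), 'joint_efforts': array([ 7.32280332e-04, -4.45878267e+01, -3.52237451e+01, -2.74563617e-04,
        4.18835669e-03,  6.29190726e-07]), 'eef_pos': array([ 0.24055176, -0.52185592,  0.30306199]), 'eef_rot': array([-7.87233807e-04,  9.76787470e-01,  2.14209286e-01, -2.53197198e-05]), 'wrist_force': array([-0.02220047,  0.69668883,  0.16714977]), 'torque': array([ 0.00740968,  0.00142671, -0.01886614]), 'grasp_force': 0.0, 'opening': 1.0035518196259643}
```

View pics/top0.png

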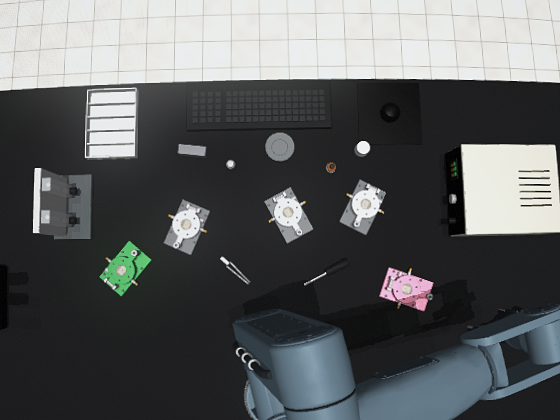

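View pics/side0.png

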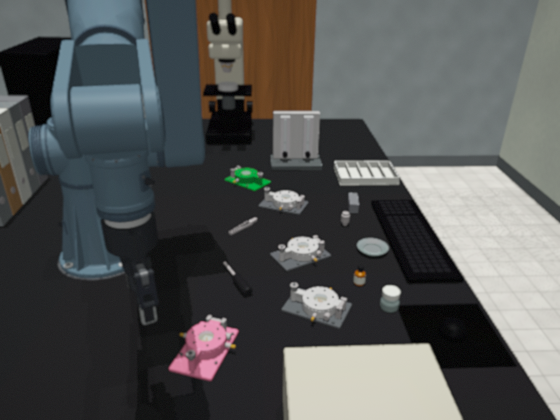

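The three steel-and-white cells are at top pixels (187,225), (288,213) and (366,205). The look-alikes, green at (125,268) and pink at (407,288), are excluded by colour. I'll enlarge the three to find the bolts.

```bash
python3 - <<'E'
from h import *
im=cv2.imread("pics/top0.png"); a=np.hstack([cv2.resize(im[y-35:y+40,x-32:x+33],None,fx=4,fy=4,interpolation=cv2.INTER_CUBIC) for x,y in((187,225),(288,213),(366,205))])
s=cv2.imread("pics/side0.png"); b=np.hstack([cv2.resize(s[y-30:y+30,x-40:x+40],None,fx=3.25,fy=3.25,interpolation=cv2.INTER_CUBIC) for x,y in((285,200),(302,248),(318,300))])
cv2.imwrite("pics/c1.png",np.vstack([a,b]))
E
```

```text
(no output)
```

View pics/c1.png

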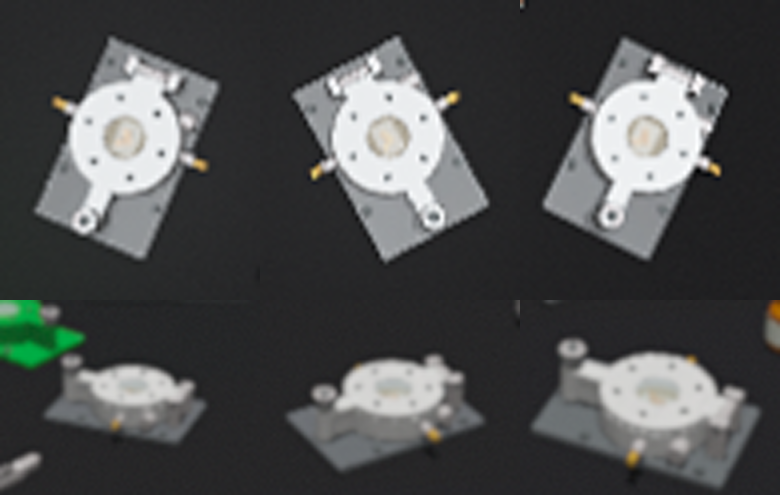

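The crop shows three identical cells, each with its bolt at the near end. Bolts in the top view are at (176,244), (299,231) and (356,223), and in the side view at (266,188), (281,246) and (294,283). All three are the steel/white kind described.

```bash
python3 - <<'E'
from h import *
B=[(175.9,244.4),(298.6,231.4),(356.1,223.1)];S=[(266.5,188.1),(281,246),(293.7,283.5)]
W=[(155+30.9,190+34.1),(256+31.6,178+33.9),(334+31.6,170+33.9)]
for b,s,w in zip(B,S,W):
    p=onz("top",*b,.0515); q=onz("side",*s,.0515); c=onz("top",*w,.036); d=c-p
    print("bolt",p.round(4),"side",q.round(4),"centre",c.round(4),"dist",np.hypot(*d[:2]).round(4),"yaw+x",np.degrees(np.arctan2(d[1],d[0])).round(1))
# tool z-axes
from scipy.spatial.transform import Rotation as R
o=ctrl.get_obs(); q=o["eef_rot"]; print(R.from_quat([q[1],q[2],q[3],q[0]]).as_matrix().round(3))
E
```

```text
bolt [0.4612 0.3095 0.0515] side [0.4599 0.3027 0.0515] centre [0.5217 0.282  0.036 ] dist 0.0665 yaw+x -24.4
bolt [ 0.494  -0.0519  0.0515] side [ 0.4913 -0.058   0.0515] centre [ 0.5533 -0.0215  0.036 ] dist 0.0667 yaw+x 27.2
bolt [ 0.5155 -0.2221  0.0515] side [ 0.5138 -0.2249  0.0515] centre [ 0.5735 -0.2554  0.036 ] dist 0.0668 yaw+x -29.9
[[ 0.908  0.418 -0.   ]
 [ 0.418 -0.908  0.002]
 [ 0.    -0.002 -1.   ]]
```

```bash
cat >> h.py <<'E'
from scipy.spatial.transform import Rotation as R
def pose():
    o=ctrl.get_obs(); q=o["eef_rot"]; return o,R.from_quat([q[1],q[2],q[3],q[0]])
def go(P,yaw,lean=0):
    """lean>0: gripper tops towards hinge (+x of cell), deg"""
    o,T=pose(); y=np.radians(yaw)
    G=R.from_euler("z",y)*R.from_euler("y",np.radians(lean))*R.from_euler("x",np.pi)
    return (T.inv().apply(np.array(P)-o["eef_pos"])).round(4),(T.inv()*G).as_rotvec().round(3)
E
python3 -c "
from h import *
print(go([.515,-.223,.303],-30)); print(go([.515,-.223,.17],-30))"
```

```text
(array([ 0.3743, -0.1566,  0.0004]), array([-0.002,  0.   ,  0.955]))
(array([ 0.3743, -0.1564,  0.1334]), array([-0.002,  0.   ,  0.955]))
```

Request:
carry_out(
  steps=[0.374,-0.157,0,0,0,0.955,0,0.374,-0.157,0,0,0,0.955,0,0.374,-0.157,0,0,0,0.955,0,0.374,-0.157,0,0,0,0.955,0,0.374,-0.157,0,0,0,0.955,0,0.374,-0.157,0,0,0,0.955,0,0.374,-0.157,0,0,0,0.955,0,0.374,-0.157,0,0,0,0.955,0,0.374,-0.157,0,0,0,0.955,0,0.374,-0.157,0,0,0,0.955,0,0.374,-0.157,0,0,0,0.955,0,0.374,-0.157,0,0,0,0.955,0,0.374,-0.157,0.05,0,0,0.955,0,0.374,-0.157,0.09,0,0,0.955,0,0.374,-0.157,0.13,0,0,0.955,0,0.374,-0.157,0.13,0,0,0.955,0,0.374,-0.157,0.13,0,0,0.955,0],
)

```text
time_s: 1.8
eef_pos: [0.514, -0.2241, 0.1741]
eef_rot: [-0.0, 0.966, -0.259, -0.001]
wrist_force: [-0.3, 0.1, 1.4]
opening: -0.001
grasp_force: 0.0
```

```bash
python3 - <<'E'
from h import *
o,T=pose(); print(o["time_s"],o["eef_pos"],T.as_matrix().round(3).tolist(),o["wrist_force"],o["opening"])
a=shot("side","s1.png"); t=shot("top","t1.png")
tip=o["eef_pos"]+T.apply([0,0,.073]); print(tip,proj("side",tip),proj("top",tip))
c=[cv2.resize(im[v-45:v+45,u-60:u+60],(400,300),interpolation=cv2.INTER_CUBIC) for im,(u,v) in((a,(294,275)),(t,(356,223)))]
cv2.imwrite("pics/c2.png",np.hstack(c))
E
```

```text
1.8 [ 0.51402097 -0.22405675  0.17413442] [[0.865, -0.501, -0.001], [-0.501, -0.865, 0.001], [-0.001, -0.0, -1.0]] [-0.34968197  0.12339588  1.35095777] -0.0005972667909462452
[ 0.51393744 -0.22400787  0.10113448] [294.29587499 266.1908797 ] [359.82806063 222.481232  ]
```

View pics/c2.png

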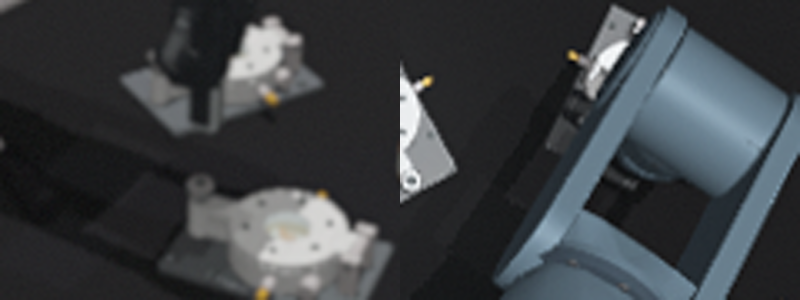

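The side crop shows the closed fingertips at about (295,269), straight above the bolt head at (294,285). I'm lowering now.

Request:
carry_out(
  steps=[0,0,0.02,0,0,0,0,0,0,0.035,0,0,0,0,0,0,0.043,0,0,0,0,0,0,0.046,0,0,0,0,0,0,0.046,0,0,0,0,0,0,0.046,0,0,0,0,0,0,0.046,0,0,0,0],
)

```text
time_s: 2.6
eef_pos: [0.515, -0.2233, 0.1286]
eef_rot: [0.0, 0.966, -0.259, 0.001]
wrist_force: [-0.1, -0.1, 0.2]
opening: -0.001
grasp_force: 0.0
```

Request:
carry_out(
  steps=[0,0,0.001,0,0,0,0,0,0,0.001,0,0,0,0,0,0,0.001,0,0,0,0],
)

```text
time_s: 2.9
eef_pos: [0.5147, -0.2231, 0.127]
eef_rot: [0.0, 0.966, -0.259, 0.0]
wrist_force: [0.3, -0.3, -0.4]
opening: -0.003
grasp_force: 0.0
```

Request:
carry_out(
  steps=[0,0,0.001,0,0,0,0,0,0,0.001,0,0,0,0,0,0,0.001,0,0,0,0],
)

```text
time_s: 3.2
eef_pos: [0.5146, -0.2231, 0.1258]
eef_rot: [-0.0, 0.966, -0.259, -0.0]
wrist_force: [0.2, -1.6, 0.9]
opening: 0.002
grasp_force: 0.0
```

Request:
carry_out(
  steps=[0,0,0.001,0,0,0,0,0,0,0.001,0,0,0,0,0,0,0.001,0,0,0,0],
)

```text
time_s: 3.5
eef_pos: [0.5146, -0.2231, 0.1248]
eef_rot: [-0.0, 0.966, -0.259, -0.0]
wrist_force: [0.1, -0.5, 0.0]
opening: 0.001
grasp_force: 0.0
```

Request:
carry_out(
  steps=[0,0,0.001,0,0,0,0,0,0,0.001,0,0,0,0,0,0,0.001,0,0,0,0],
)

```text
time_s: 3.8
eef_pos: [0.5147, -0.2232, 0.1242]
eef_rot: [0.0, 0.966, -0.259, 0.0]
wrist_force: [-1.8, 0.9, 3.6]
opening: -0.005
grasp_force: 1.7
```

Request:
carry_out(
  steps=[0,0,0.001,0,0,0,0,0,0,0.001,0,0,0,0,0,0,0.001,0,0,0,0],
)

```text
time_s: 4.1
eef_pos: [0.5148, -0.2232, 0.1241]
eef_rot: [0.0, 0.966, -0.259, 0.0]
wrist_force: [-4.0, 2.8, 11.9]
opening: -0.001
grasp_force: 6.0
```

Bolt 3 (the right one) is rigid: 12 N at 0.1 mm of travel, so it is locked. On to the middle cell.

Request:
carry_out(
  steps=[0,0,-0.02,0,0,0,0,0,0,-0.05,0,0,0,0,0,0,-0.05,0,0,0,0],
)

```text
time_s: 4.4
eef_pos: [0.5166, -0.2245, 0.1767]
eef_rot: [0.001, 0.966, -0.259, 0.003]
wrist_force: [0.8, -0.4, -0.2]
opening: -0.001
grasp_force: 0.0
```

```bash
python3 -c "
from h import *
o=ctrl.get_obs();print(o['eef_pos'],o['wrist_force'])
z=o['eef_pos'][2]
print(go([.4935,-.0535,z],27)); print(go([.4935,-.0535,.129],27))"
```

```text
[ 0.51661223 -0.22447204  0.17670691] [ 0.84588941 -0.4173519  -0.16046956]
(array([-0.1054, -0.1366, -0.0008]), array([ 0.004, -0.006, -0.994]))
(array([-0.1058, -0.1366,  0.0469]), array([ 0.004, -0.006, -0.994]))
```

Request:
carry_out(
  steps=[-0.104,-0.136,0,0,0,-0.995,0,-0.104,-0.136,0,0,0,-0.995,0,-0.104,-0.136,0,0,0,-0.995,0,-0.104,-0.136,0,0,0,-0.995,0,-0.104,-0.136,0,0,0,-0.995,0,-0.104,-0.136,0,0,0,-0.995,0,-0.104,-0.136,0,0,0,-0.995,0,-0.104,-0.136,0,0,0,-0.995,0,-0.104,-0.136,0,0,0,-0.995,0,-0.104,-0.136,0,0,0,-0.995,0],
)

```text
time_s: 5.4
eef_pos: [0.4923, -0.0534, 0.1726]
eef_rot: [-0.0, 0.973, 0.233, -0.0]
wrist_force: [-0.1, 0.8, -0.2]
opening: 0.009
grasp_force: 0.0
```

```bash
python3 - <<'E'
from h import *
o,T=pose(); print(o["time_s"],o["eef_pos"],o["wrist_force"]); print(go([.4935,-.0535,.129],27))
a=shot("side","s2.png"); tip=o["eef_pos"]+T.apply([0,0,.073]); print(proj("side",tip))
cv2.imwrite("pics/c3.png",cv2.resize(a[200:290,222:342],(480,360),interpolation=cv2.INTER_CUBIC))
E
```

```text
5.4 [ 0.49233451 -0.05336338  0.17258237] [-0.12327874  0.83858748 -0.21461511]
(array([0.001 , 0.0007, 0.0436]), array([-0.   ,  0.   , -0.001]))
[281.527633   229.77836298]
```

View pics/c3.png

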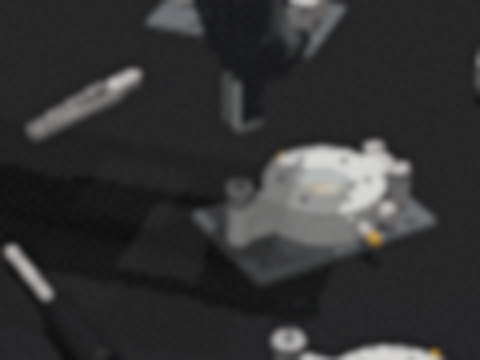

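The tip is at side pixel (282,231), above bolt (282,246). Tapping now.

Request:
carry_out(
  steps=[0,0,0.02,0,0,0,0,0,0,0.035,0,0,0,0,0,0.001,0.042,0,0,0,0,0,0.001,0.046,0,0,0,0,0,0.001,0.046,0,0,0,0,0,0.001,0.046,0,0,0,0,0,0.001,0.046,0,0,0,0],
)

```text
time_s: 6.15
eef_pos: [0.4934, -0.0544, 0.1276]
eef_rot: [0.0, 0.972, 0.234, 0.001]
wrist_force: [1.0, -1.2, -0.3]
opening: -0.002
grasp_force: 0.0
```

Request:
carry_out(
  steps=[0,0,0.0015,0,0,0,0,0,0,0.0015,0,0,0,0,0,0,0.0015,0,0,0,0,0,0,0.0015,0,0,0,0],
)

```text
time_s: 6.55
eef_pos: [0.493, -0.0542, 0.1255]
eef_rot: [0.0, 0.972, 0.234, 0.0]
wrist_force: [0.0, 0.2, -0.1]
opening: 0.001
grasp_force: 0.0
```

Request:
carry_out(
  steps=[0,0,0.001,0,0,0,0,0,0,0.001,0,0,0,0,0,0,0.001,0,0,0,0,0,0,0.001,0,0,0,0],
)

```text
time_s: 6.95
eef_pos: [0.4929, -0.0543, 0.1244]
eef_rot: [-0.0, 0.972, 0.234, -0.0]
wrist_force: [0.6, 0.2, -0.2]
opening: -0.001
grasp_force: 0.0
```

Request:
carry_out(
  steps=[0,0,0.001,0,0,0,0,0,0,0.001,0,0,0,0,0,0,0.001,0,0,0,0,0,0,0.001,0,0,0,0],
)

```text
time_s: 7.35
eef_pos: [0.4931, -0.0543, 0.1241]
eef_rot: [0.0, 0.972, 0.234, -0.0]
wrist_force: [-3.8, 1.0, 8.4]
opening: 0.001
grasp_force: 4.0
```

The middle bolt is rigid too (8 N, no give), so it is locked. Next is the left cell.

Request:
carry_out(
  steps=[0,0,-0.02,0,0,0,0,0,0,-0.05,0,0,0,0,0,0,-0.05,0,0,0,0,0,0,-0.05,0,0,0,0,0,0,-0.05,0,0,0,0],
)

```text
time_s: 7.85
eef_pos: [0.4924, -0.054, 0.1726]
eef_rot: [-0.0, 0.972, 0.234, -0.001]
wrist_force: [-1.0, 0.3, -0.1]
opening: -0.001
grasp_force: 0.0
```

```bash
python3 -c "
from h import *
o=ctrl.get_obs();print(o['eef_pos'],o['q'].round(2))
print(go([.4607,.307,.172],-24.4))"
```

```text
[ 0.49237374 -0.0540343   0.17256819] [-0.35  0.17  1.91  0.    1.06  0.75]
(array([ 0.1359, -0.336 ,  0.0008]), array([-0.001,  0.001,  0.898]))
```

Request:
carry_out(
  steps=[0.136,-0.336,0,0,0,0.898,0,0.136,-0.336,0,0,0,0.898,0,0.136,-0.336,0,0,0,0.898,0,0.136,-0.336,0,0,0,0.898,0,0.136,-0.336,0,0,0,0.898,0,0.136,-0.336,0,0,0,0.898,0,0.136,-0.336,0,0,0,0.898,0,0.136,-0.336,0,0,0,0.898,0,0.136,-0.336,0,0,0,0.898,0,0.136,-0.336,0,0,0,0.898,0,0.136,-0.336,0,0,0,0.898,0,0.136,-0.336,0,0,0,0.898,0,0.136,-0.336,0,0,0,0.898,0],
)

```text
time_s: 9.15
eef_pos: [0.4618, 0.3056, 0.1732]
eef_rot: [0.0, 0.977, -0.213, -0.0]
wrist_force: [0.4, -0.2, 0.4]
opening: -0.0
grasp_force: 0.0
```

```bash
python3 - <<'E'
from h import *
o,T=pose(); print(o["time_s"],o["eef_pos"],o["q"].round(2)); print(go([.4607,.307,.129],-24.4))
a=shot("side","s3.png"); tip=o["eef_pos"]+T.apply([0,0,.073]); print(proj("side",tip))
cv2.imwrite("pics/c4.png",cv2.resize(a[150:225,220:320],(640,480),interpolation=cv2.INTER_CUBIC))
E
```

```text
9.15 [0.46177357 0.30556588 0.17324878] [ 0.37  0.29  1.76 -0.    1.09  2.37]
(array([-0.0016, -0.0009,  0.0442]), array([ 0.   ,  0.   , -0.002]))
[267.01341607 174.40583005]
```

View pics/c4.png

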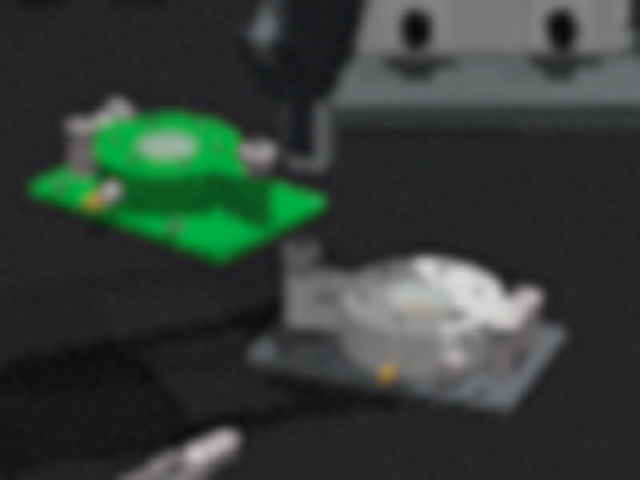

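The tip is at (268,176) over the bolt at (267,189). The green look-alike is well to the left.

Request:
carry_out(
  steps=[-0.001,0,0.02,0,0,0,0,-0.001,0,0.035,0,0,0,0,-0.001,0,0.042,0,0,0,0,-0.001,0,0.047,0,0,0,0,-0.001,0,0.047,0,0,0,0,-0.001,0,0.047,0,0,0,0,-0.001,0,0.047,0,0,0,0,-0.001,0,0.047,0,0,0,0],
)

```text
time_s: 10.0
eef_pos: [0.4608, 0.3075, 0.127]
eef_rot: [-0.0, 0.977, -0.211, 0.0]
wrist_force: [-0.5, 0.1, 0.8]
opening: 0.0
grasp_force: 0.0
```

Request:
carry_out(
  steps=[0,0,0.002,0,0,0,0,0,0,0.002,0,0,0,0,0,0,0.002,0,0,0,0,0,0,0.002,0,0,0,0],
)

```text
time_s: 10.4
eef_pos: [0.4605, 0.3073, 0.1244]
eef_rot: [0.0, 0.977, -0.211, 0.0]
wrist_force: [1.1, 0.1, -0.3]
opening: -0.003
grasp_force: 0.0
```

Request:
carry_out(
  steps=[0,0,0.001,0,0,0,0,0,0,0.001,0,0,0,0,0,0,0.001,0,0,0,0,0,0,0.001,0,0,0,0],
)

```text
time_s: 10.8
eef_pos: [0.4605, 0.3073, 0.1235]
eef_rot: [-0.0, 0.977, -0.211, 0.0]
wrist_force: [0.3, -0.3, 0.8]
opening: -0.003
grasp_force: 0.4
```

Request:
carry_out(
  steps=[0,0,0.001,0,0,0,0,0,0,0.001,0,0,0,0,0,0,0.001,0,0,0,0,0,0,0.001,0,0,0,0],
)

```text
time_s: 11.2
eef_pos: [0.4605, 0.3073, 0.1224]
eef_rot: [-0.0, 0.977, -0.211, 0.0]
wrist_force: [0.6, -0.6, 1.1]
opening: -0.003
grasp_force: 0.5
```

Request:
carry_out(
  steps=[0,0,0.001,0,0,0,0,0,0,0.001,0,0,0,0,0,0,0.001,0,0,0,0,0,0,0.001,0,0,0,0],
)

```text
time_s: 11.6
eef_pos: [0.4605, 0.3073, 0.1214]
eef_rot: [-0.0, 0.977, -0.211, 0.0]
wrist_force: [-0.3, 1.1, 1.4]
opening: -0.001
grasp_force: 0.7
```

The left bolt (267,189) gives: it sank over 3 mm at about 1 N, so this is the unlocked cell. I'll lift off, half-turn the wrist (for q6 margin) and open.

Request:
carry_out(
  steps=[0,0,-0.02,0,0,0,0,0,0,-0.05,0,0,0,0,0,0,-0.06,0,0,0,0.5,0,0,-0.06,0,0,-1.57,0.5,0,0,-0.06,0,0,-1.57,0.5,0,0,-0.06,0,0,-1.57,0.5,0,0,-0.06,0,0,-1.57,0.5,0,0,-0.06,0,0,-1.57,0.5,0,0,-0.06,0,0,-1.57,0.5,0,0,-0.06,0,0,-1.57,0.5,0,0,-0.06,0,0,-1.57,0.5,0,0,-0.06,0,0,-1.57,0.5,0,0,-0.06,0,0,-1.57,0.5,0,0,-0.06,0,0,-1.57,0.5,0,0,-0.06,0,0,-1.57,0.5,0,0,-0.06,0,0,-1.57,0.5],
)

```text
time_s: 13.2
eef_pos: [0.4603, 0.3071, 0.1809]
eef_rot: [-0.0, 0.841, 0.54, -0.0]
wrist_force: [0.7, -0.4, 0.7]
opening: 0.496
grasp_force: 0.0
```

Request:
carry_out(
  steps=[0,0,0,0,0,-1.57,0.6,0,0,0,0,0,-1.57,0.6,0,0,0,0,0,-1.57,0.6,0,0,0,0,0,-1.57,0.6,0,0,0,0,0,-1.57,0.6,0,0,0,0,0,-1.57,0.6,0,0,0,0,0,-1.57,0.6,0,0,0,0,0,-1.57,0.6,0,0,0,0,0,-1.57,0.6,0,0,0,0,0,-1.57,0.6,0,0,0,0,0,-1.57,0.6,0,0,0,0,0,-1.57,0.6,0,0,0,0,0,-1.57,0.6],
)

```text
time_s: 14.5
eef_pos: [0.4604, 0.3072, 0.1812]
eef_rot: [-0.0, 0.214, 0.977, -0.0]
wrist_force: [0.4, 0.1, -0.7]
opening: 0.602
grasp_force: 0.0
```

```bash
python3 - <<'E'
from h import *
o,T=pose(); print(o["time_s"],o["eef_pos"],o["q"].round(2),o["opening"],T.as_matrix().round(3).tolist()); print(go([.4605,.3073,.100],180-24.4))
E
```

```text
14.5 [0.46039038 0.30724495 0.18123188] [ 0.37  0.28  1.76  0.    1.11 -0.77] 0.6022903689475254 [[-0.909, 0.418, -0.0], [0.418, 0.909, -0.0], [0.0, -0.0, -1.0]]
(array([-0.0001,  0.0001,  0.0812]), array([-0.   , -0.   , -0.005]))
```

Request:
carry_out(
  steps=[0,0,0.03,0,0,0,0.6,0,0,0.05,0,0,0,0.6,0,0,0.065,0,0,0,0.6,0,0,0.074,0,0,0,0.6,0,0,0.08,0,0,0,0.6,0,0,0.08,0,0,0,0.5,0,0,0.08,0,0,0,0.4,0,0,0.08,0,0,0,0.32,0,0,0.08,0,0,0,0.32],
)

```text
time_s: 15.4
eef_pos: [0.4609, 0.3075, 0.1021]
eef_rot: [0.001, 0.212, 0.977, 0.0]
wrist_force: [0.1, -0.3, -0.0]
opening: 0.322
grasp_force: 0.0
```

Request:
carry_out(
  steps=[0,0,0,0,0,0,0.29,0,0,0,0,0,0,0.29,0,0,0,0,0,0,0.29],
)

```text
time_s: 15.7
eef_pos: [0.4605, 0.3073, 0.1015]
eef_rot: [0.0, 0.212, 0.977, 0.0]
wrist_force: [0.3, -0.3, 0.1]
opening: 0.294
grasp_force: 0.0
```

Request:
carry_out(
  steps=[0,0,0,0,0,0,0.27,0,0,0,0,0,0,0.27,0,0,0,0,0,0,0.27],
)

```text
time_s: 16.0
eef_pos: [0.4604, 0.3073, 0.1014]
eef_rot: [-0.0, 0.212, 0.977, -0.0]
wrist_force: [0.6, 0.2, -0.2]
opening: 0.27
grasp_force: 0.0
```

Request:
carry_out(
  steps=[0,0,0,0,0,0,0.25,0,0,0,0,0,0,0.25,0,0,0,0,0,0,0.25],
)

```text
time_s: 16.3
eef_pos: [0.4605, 0.3073, 0.1014]
eef_rot: [-0.0, 0.212, 0.977, 0.0]
wrist_force: [-0.2, -0.3, 0.8]
opening: 0.249
grasp_force: 0.0
```

Request:
carry_out(
  steps=[0,0,0,0,0,0,0.235,0,0,0,0,0,0,0.235,0,0,0,0,0,0,0.235],
)

```text
time_s: 16.6
eef_pos: [0.4605, 0.3073, 0.1014]
eef_rot: [0.0, 0.212, 0.977, 0.0]
wrist_force: [0.6, -0.2, -0.1]
opening: 0.232
grasp_force: 0.0
```

Request:
carry_out(
  steps=[0,0,0,0,0,0,0.22,0,0,0,0,0,0,0.22,0,0,0,0,0,0,0.22],
)

```text
time_s: 16.9
eef_pos: [0.4605, 0.3073, 0.1014]
eef_rot: [-0.0, 0.212, 0.977, 0.0]
wrist_force: [0.3, -0.0, 0.1]
opening: 0.22
grasp_force: 0.0
```

Request:
carry_out(
  steps=[0,0,0,0,0,0,0.205,0,0,0,0,0,0,0.205,0,0,0,0,0,0,0.205],
)

```text
time_s: 17.2
eef_pos: [0.4605, 0.3072, 0.1014]
eef_rot: [-0.0, 0.212, 0.977, -0.0]
wrist_force: [0.1, 0.2, 0.2]
opening: 0.204
grasp_force: 5.0
```

Gripping was centred (5 N, no sideways force). Now I'll grip fully and start the lift along the cover's arc.

Request:
carry_out(
  steps=[0,0,0,0,0,0,0.1,0,0,0,0,0,0,0,0,0,0,0,0,0,0,0,0,0,0,0,0,0],
)

```text
time_s: 17.6
eef_pos: [0.4605, 0.3072, 0.1014]
eef_rot: [-0.0, 0.212, 0.977, -0.0]
wrist_force: [-1.2, -1.3, -0.2]
opening: 0.18
grasp_force: 58.4
```

Request:
carry_out(
  steps=[-0.0018,0,-0.0031,0,0.026,0,0,-0.0037,0,-0.0062,0,0.052,0,0,-0.0037,0,-0.0062,0,0.052,0,0,-0.0037,0,-0.0062,0,0.052,0,0],
)

```text
time_s: 18.0
eef_pos: [0.4639, 0.3057, 0.1075]
eef_rot: [-0.026, 0.212, 0.977, 0.006]
wrist_force: [-0.7, 0.1, -0.4]
opening: 0.18
grasp_force: 58.5
```

Request:
carry_out(
  steps=[-0.0037,0,-0.0062,0,0.0524,0,0,-0.0078,0,-0.0122,0,0.1047,0,0,-0.0122,0,-0.0179,0,0.1571,0,0,-0.0168,0,-0.0235,0,0.2094,0,0,-0.0218,0,-0.0287,0,0.2618,0,0,-0.027,0,-0.0337,0,0.3142,0,0,-0.0325,0,-0.0385,0,0.3665,0,0,-0.0325,0,-0.0385,0,0.3665,0,0,-0.0325,0,-0.0385,0,0.3665,0,0],
)

```text
time_s: 18.9
eef_pos: [0.4949, 0.2915, 0.1438]
eef_rot: [-0.203, 0.208, 0.956, 0.044]
wrist_force: [-1.2, -0.4, -1.2]
opening: 0.182
grasp_force: 58.8
```

```bash
python3 - <<'E'
from h import *
o,T=pose(); print(o["eef_pos"],o["q"].round(2),o["wrist_force"],np.degrees(np.arccos(-T.as_matrix()[2,2])))
E
```

```text
[0.49485769 0.29147007 0.14376485] [ 0.22  0.52  1.56  0.25  1.41 -1.01] [-1.15329381 -0.37840606 -1.19828676] 23.932157203135336
```

Request:
carry_out(
  steps=[-0.0037,0,-0.0062,0,0.0524,0,0,-0.0078,0,-0.0122,0,0.1047,0,0,-0.0122,0,-0.0179,0,0.1571,0,0,-0.0168,0,-0.0235,0,0.2094,0,0,-0.0218,0,-0.0287,0,0.2618,0,0,-0.027,0,-0.0337,0,0.3142,0,0,-0.0325,0,-0.0385,0,0.3665,0,0,-0.0382,0,-0.0429,0,0.4189,0,0,-0.0382,0,-0.0429,0,0.4189,0,0,-0.0382,0,-0.0429,0,0.4189,0,0,-0.0382,0,-0.0429,0,0.4189,0,0],
)

```text
time_s: 20.0
eef_pos: [0.5427, 0.27, 0.1674]
eef_rot: [-0.396, 0.194, 0.894, 0.086]
wrist_force: [3.0, -0.2, -5.4]
opening: 0.183
grasp_force: 58.9
```

```bash
python3 - <<'E'
from h import *
o,T=pose(); print(o["time_s"],o["eef_pos"],o["q"].round(2),o["wrist_force"],o["grasp_force"],np.degrees(np.arccos(-T.as_matrix()[2,2])))
a=shot("side","s4.png"); cv2.imwrite("pics/c5.png",cv2.resize(a[130:340,200:430],(657,600),interpolation=cv2.INTER_CUBIC))
E
```

```text
20.0 [0.54273594 0.26998097 0.16735526] [ 0.11  0.75  1.27  0.4   1.86 -1.07] [ 3.04802998 -0.18680981 -5.36279773] 58.88155460357666 47.763391258670715
```

View pics/c5.png

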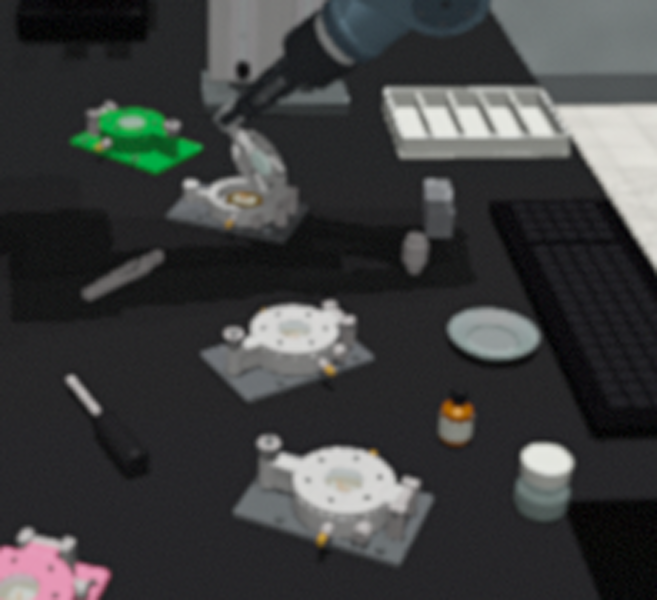

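The picture shows the left cell's cover standing open at about 48°, held by its bolt at (281,171). Its plate's left corner is still at (258.5,204.5), as before, and all bystanders are untouched. The wrist reads a 6 N radial pull, which I'll relax by about 0.7 mm toward the hinge.

Request:
carry_out(
  steps=[-0.0004,0,0,0,0,0,0,-0.0007,0,0,0,0,0,0,-0.0007,0,0,0,0,0,0,-0.0007,0,0,0,0,0,0],
)

```text
time_s: 20.45
eef_pos: [0.5433, 0.2697, 0.1675]
eef_rot: [-0.397, 0.194, 0.893, 0.086]
wrist_force: [2.2, 1.7, -5.6]
opening: 0.177
grasp_force: 58.9
```

Request:
carry_out(
  steps=[-0.0005,0,0,0,0,0,0,-0.001,0,0,0,0,0,0,-0.001,0,0,0,0,0,0,-0.001,0,0,0,0,0,0],
)

```text
time_s: 20.85
eef_pos: [0.5435, 0.2696, 0.1673]
eef_rot: [-0.398, 0.194, 0.893, 0.086]
wrist_force: [-1.9, 2.3, 1.2]
opening: 0.184
grasp_force: 59.0
```

Relaxed. The cover is held at about 47°, so I'm handing in.

```bash
python3 - <<'E'
from h import *
o,T=pose(); print(o["wrist_force"],o["grasp_force"],np.degrees(np.arccos(-T.as_matrix()[2,2])))
print(ctrl.hand_in())
E
```

```text
[-1.88287603  2.31432061  1.24225576] 58.968417048454285 48.061980123457296
the job is handed in; nothing more can be done
None
```

The left cell was the one left unlocked: its bolt sank about 3 mm under 1 N, while the other two were rigid. The arm is holding that cell's cover up at about 48°, the cells and everything else are where they were, and the job is handed in at about 21 s.

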